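# Reset the planter's balancing valve: shut, then two turns open

### The job

The planted trough on the credenza gets its water through the brass balancing valve beside it; reset that valve by cranking its red handwheel by the black handle: close it clockwise (seen from above) until it comes up against its stop, then back it off anticlockwise exactly two full turns. Finish while still gripping the handle, holding the wheel still at that setting while the flow is checked (do not let go). Leave the porcelain tray, the earbud case in it and the keyring where they are.

Things in the scene. Friction and masses are not known exactly. Their poses are not given: they have to be found in the camera images.
- wheel (a joint): Turning angle of the red handwheel in rad about its upright stem: 0 is fully closed against the hard stop, positive is anticlockwise seen from above (opening), one turn is 6.283; it counts turns on (it does not wrap). At the start the valve stands somewhere between 0.4 and 1.3 turns open; it can open to 4 turns. The stem does not rise. Turning it takes about 0.12 N m of steady friction (about 3 N at the handle) and it stays where it is left; at the stop it will go no further.
- wheel_hub (a point): Centre of the red handwheel, on the stem's upright axis, 118 mm above the oak top. The wheel is 102 mm across: a round rim 12 mm thick (centre line at radius 45 mm), four spokes, a hub with a nut whose top is 10 mm above this point. Below it are the brass valve body and a 28 mm copper pipe. The trough (black steel, 160 mm wide, 420 mm long, 115 mm high, leaves up to about 210 mm high) begins 150 mm to the side of this axis.
- crank_handle (a point): Centre, half-way up, of the black crank handle: an upright round plastic grip 20 mm in diameter and 48 mm long, from 128 to 176 mm above the oak top (this point is at 152 mm). It stands up from the wheel's rim, its axis 45 mm from the stem axis, and spins freely on its own pin, so that a gripper that holds it from above need not turn while it goes round. The rim below it tops out 124 mm, its boss 127 mm above the oak top.
- valve_foot (a point): Point on the oak top straight under the valve's stem, fixed with the trough; its y axis points along the pipe to the trough, which lies from 150 to 570 mm along +y; the pipe goes down through the oak top 85 mm along -y.
- tray_center (a point): Centre, half-way up, of the loose white porcelain tray, 180 x 120 x 18 mm. Bystander, to be left in place.
- earbud_center (a point): Centre of the dark blue hard-shell earbud case, 60 x 46 x 25 mm, lying in the tray. Bystander.
- keyring_center (a point): Centre of the steel ring of the keyring with two keys and a brass fob, about 110 mm long and 4 mm high, lying on the oak top between the robot and the valve. Bystander.

How it is judged:
By the outcome, as a careful person would: the job done as asked, in the order asked, and still so for the second after the job is handed in, while the arm keeps its last pose, push and grip.
It also fails if it takes over 70 s, if anything falls off the work surface, if the arm or the gripper's body presses on something with over 40 N, if the wrist force passes 120 N, or if a joint passes its speed limit or range.

### The arm

A 6-joint arm with a two-finger parallel gripper is mounted at the origin on the work surface. World frame = base frame: x ahead of the robot, y to its left, z up, the work surface at z = 0. Lengths are in m, angles in rad, forces in N, time in s.
With the tool pointing down it reaches from about 0.4 to 0.825 m from the base axis. Payload 7 kg.
Tool frame: the origin (TCP) lies between the finger pads; the fingertips stand 17 mm ahead of it and the grasp point (between the pads) lies 2 mm behind it; x points along the fingers, z is the direction in which the jaws open and shut, and the axes are right-handed (so a half turn about x gives the same grasp; the last joint's range is limited). The gripper opens to 88 mm and grips with 3 to 60 N. Pads are 19 mm wide; open, the fingers measure 130 mm over their backs; the gripper's body (78 mm by 193 mm) begins 47 mm behind the grasp point.
Start: joints at [-0.893, 0.359, 0.012, 0, -1.224, -0.288], TCP at [0.256, -0.624, 0.244] pointing down, gripper open.
Joint ranges: [-3.07, 3.07], [-1.43, 2.12], [-1.02, 1.25], [-3.03, 1.67], [-3.05, -0], [-3.03, 3.03]. Speed limits (rad/s): [2.39, 2.39, 3.01, 3.14, 3.14, 3.14].

### API

Orientations are given as [roll, pitch, yaw] about the fixed x, y, z axes, in that order (R = Rz(yaw) Ry(pitch) Rx(roll)).
In Python, from station import * gives the robot as it stands.
- The arm moves only by the tool step_arm, never from a script. Its argument "deltas" is a list of rows, each a list of 5 numbers: the shift along the tool's x, y, z in cm, then the turn about the tool's x in degrees, then the closure, from 0 (fully open) to 1 (shut). In form: [[dx, dy, dz, roll, fingers], ...]. A call has exactly 10 rows; each row is the pose to reach, as a shift and turn from the pose commanded when the call began, along the tool's axes at that moment; what a row does not reach only later rows make up. A row lasts 1/12 s, in which the tool goes at most 41.7 mm and 7.16 degrees, less where a joint would pass 70% of its speed; a pose out of reach is approached as far as the arm can. A call with a gripper value outside its range is refused whole. The fingers move at their own pace and stop on an object; "squeeze" is the grip in N (left out, the last holds). Time passes only in rows, so rows that repeat a pose let the fingers close, or fill a call up. It gives the time, the measured TCP pose, the force and the opening at its end, in the units of the state.
- get_state(): the state, without advancing time (a new reading comes with each control period).
- grab_frame(name): name is "side" or "top" or "wrist"; returns a dict with "pixels" (384x512x3 uint8, red, green, blue), "range_z" (384x512 float32, m along the optical axis (not along the pixel's ray), 0 where there is no reading), "fx", "fy", "cx", "cy" (pixels), "k1" (the pictures are not rectified: a ray, as slopes to the right and down, at radius r is drawn at 1 + k1 r^2 times it, then the intrinsics apply), "view" (4x4, takes a point from world to camera coordinates); the wrist camera has in their place "hand_eye" (4x4, takes a point from camera to tool coordinates, whose origin is the TCP and whose axes are the tool frame's). Camera axes: x right, y down, z forward; pixel columns grow to the right and rows downward; lengths in m; the calibration is good to about 2 mm. A picture is of the moment at which its call begins: read the wrist's pose just before it.
- job_done(): hands the job in, once; it reports no verdict.
Trained networks look in the newest picture that a camera, given by its name, has taken for a name from the list of things; names that differ only in an ending like _2 or _b are one class to them, and where a whole thing is asked for, a point or a joint stands for the part that bears it (a point fixed in the world has none). Each returns a list of dicts, best first, with "conf" (0 to 1); they miss things now and then, are a little off and sometimes report something else, mostly with a low value. They report only what shows in the picture. A call takes as long as a camera call.
- boxes_of(thing, camera): "extent" ([left, top, right, bottom] in pixels, round what is visible of it).
- masks_of(thing, camera): "mask" (384x512 bool, what is visible of it) and "extent" ([left, top, right, bottom] in pixels, round what is visible of it).
The state is a dict: "t": time; "q": joint angles; "qd": joint speeds; "joint_efforts": joint torques, N m; "eef_pos": TCP position; "ee_rot": TCP orientation; "force": force on the tool from outside, world axes, zero at the start; "moment": the same for the moment, N m; "width": finger opening in m.
Only numpy, scipy, OpenCV 4.12 (cv2) and the standard library are available. Lean on these libraries where they do the work, as an engineer would, in place of code of your own. Each camera call takes 0.05 s, during which the arm holds its last target.

## Working session

There is one attempt and no reset: what is moved stays moved. The work goes in short steps, Python scripts to look and compute and a tool call to move; the robot and the scene stay as the last step left them, time stands still between calls to the robot, and variables do not carry over. Pictures are saved under pics/ and viewed, and the job is handed in when it is done.

Besides the shell and the picture viewer there is one more tool, called after "Emit:" as name([rows], argument=value, ...), one row to a line, values as JSON. step_arm: Moves the arm, as the interface text tells. Its arguments: {"type":"object","properties":{"deltas":{"type":"array"},"squeeze":{"type":"number"}},"required":["deltas"]}

```bash
ls; mkdir -p pics
python3 - <<'E'
from station import *
import cv2,numpy as np
s=get_state();print(s)
for n in("side","top","wrist"):
    f=grab_frame(n);cv2.imwrite(f"pics/{n}0.png",f["pixels"][:,:,::-1])
    print(n,f["fx"],f["fy"],f["cx"],f["cy"],f["k1"],np.round(f.get("view",f.get("hand_eye")),3).tolist())
    for t in("wheel","crank_handle","tray_center","earbud_center","keyring_center"):
        print(t,[(round(b["conf"],2),np.round(b["extent"]).tolist()) for b in boxes_of(t,n)][:3])
E
```

```text
pics
{'t': 0.0, 'q': array([-8.92882456e-01,  3.59373145e-01,  1.10253631e-02, -3.52866353e-04,
       -1.22408250e+00, -2.88096780e-01]), 'qd': array([-0.00029358,  0.0022301 , -0.00089161, -0.00191462,  0.0004987 ,
        0.00107586]), 'joint_efforts': array([-1.58138726e-03, -5.82721639e+01,  2.93051165e+01,  6.99701965e+00,
        6.65083411e-03, -1.55496036e-04]), 'eef_pos': array([ 0.25630508, -0.62393302,  0.24261648]), 'ee_rot': array([0.08783309, 1.56912902, 2.04832633]), 'force': array([0.10252145, 0.13814945, 0.11129787]), 'moment': array([-0.04105667, -0.02885574, -0.01793255]), 'width': 0.0875211844369645}
side 495.58693740914265 495.58693740914265 253.5832978587666 193.41390154558002 -0.08862004357506142 [[-0.998, -0.058, -0.007, 0.514], [-0.029, 0.611, -0.791, 0.186], [0.05, -0.789, -0.612, 1.01], [0.0, 0.0, 0.0, 1.0]]
wheel [(0.73, [191.0, 232.0, 245.0, 275.0])]
crank_handle [(0.81, [192.0, 239.0, 204.0, 262.0])]
tray_center [(0.82, [213.0, 150.0, 282.0, 188.0])]
earbud_center [(0.73, [248.0, 157.0, 270.0, 171.0])]
keyring_center [(0.67, [240.0, 284.0, 289.0, 324.0])]
top 367.7564984084344 367.7564984084344 257.1519273875582 192.42391117729775 -0.05862519898463745 [[0.014, -0.999, -0.032, -0.119], [-0.982, -0.007, -0.19, 0.527], [0.189, 0.034, -0.981, 0.714], [0.0, 0.0, 0.0, 1.0]]
wheel [(0.98, [140.0, 131.0, 199.0, 191.0]), (0.6, [0.0, 116.0, 238.0, 208.0])]
crank_handle [(0.49, [140.0, 130.0, 157.0, 149.0])]
tray_center [(0.85, [345.0, 140.0, 413.0, 234.0])]
earbud_center [(0.65, [376.0, 186.0, 397.0, 219.0])]
keyring_center [(0.82, [149.0, 190.0, 196.0, 241.0])]
wrist 331.12376524189773 331.12376524189773 253.31443780326927 188.36198511163724 -0.04636601388781239 [[0.001, -0.276, 0.961, -0.142], [-0.001, -0.961, -0.276, 0.075], [1.0, -0.0, -0.001, 0.0], [0.0, 0.0, 0.0, 1.0]]
wheel []
crank_handle []
tray_center []
earbud_center []
keyring_center []
```

View pics/side0.png

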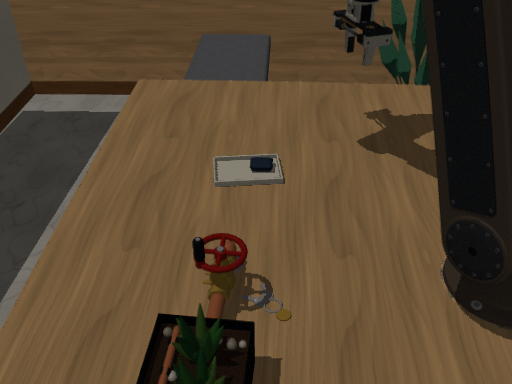

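View pics/top0.png

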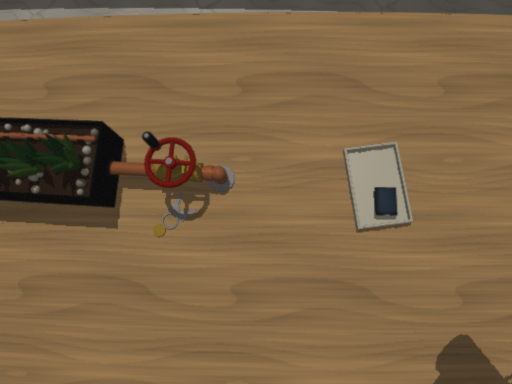

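```bash
cat > h.py <<'E'
from station import *
import cv2,numpy as np
from scipy.spatial.transform import Rotation as Rn
from scipy.optimize import least_squares
def ray(f,u,v):
    K=np.array([[f["fx"],0,f["cx"]],[0,f["fy"],f["cy"]],[0,0,1]])
    p=cv2.undistortPoints(np.array(np.c_[u,v],float).reshape(-1,1,2),K,np.array([f["k1"],0,0,0.]))[:,0]
    return np.c_[p,np.ones(len(p))]
def c2w(f,s=None):
    if "view" in f: return np.linalg.inv(f["view"])
    T=np.eye(4);T[:3,:3]=Rn.from_euler("xyz",s["ee_rot"]).as_matrix();T[:3,3]=s["eef_pos"]
    return T@f["hand_eye"]
def cloud(f,mask,s=None):
    v,u=np.nonzero(mask&(f["range_z"]>0))
    P=ray(f,u,v)*f["range_z"][v,u][:,None]
    T=c2w(f,s);return P@T[:3,:3].T+T[:3,3]
def plane(f,u,v,z,s=None):
    T=c2w(f,s);d=ray(f,[u],[v])[0]@T[:3,:3].T;o=T[:3,3]
    return o+d*(z-o[2])/d[2]
def red(f):
    hs=cv2.cvtColor(f["pixels"],cv2.COLOR_RGB2HSV)
    return ((hs[...,0]<4)|(hs[...,0]>172))&(hs[...,1]>190)&(hs[...,2]>60)
def circ(P):
    c=lambda p:np.hypot(P[:,0]-p[0],P[:,1]-p[1])-0.045
    return least_squares(c,P[:,:2].mean(0),loss="soft_l1",f_scale=.003).x
E
python3 - <<'E'
from h import *
for n in("top","side"):
    f=grab_frame(n)
    m=masks_of("wheel",n)[0]["mask"]
    P=cloud(f,m&red(f)); print(n,len(P),np.percentile(P,[5,50,95],axis=0).round(4).tolist())
    P=P[(P[:,2]>.10)&(P[:,2]<.135)]
    c=circ(P[np.hypot(*(P[:,:2]-np.median(P[:,:2],0)).T)>.03]);print("hub",c)
    hm=masks_of("crank_handle",n)
    for h in hm[:1]:
        Q=cloud(f,h["mask"]);print("handle",h["conf"],h["extent"],len(Q),np.percentile(Q,[5,50,95],axis=0).round(4).tolist())
        Q=Q[Q[:,2]>.172]; print(len(Q),Q.mean(0) if len(Q) else 0)
    for t in("tray_center","earbud_center","keyring_center"):
        mm=masks_of(t,n)
        if mm:
            Q=cloud(f,mm[0]["mask"]);print(t,np.median(Q,0).round(3),np.percentile(Q,[3,97],axis=0).round(3).tolist())
s=get_state();print(Rn.from_euler("xyz",s["ee_rot"]).as_matrix().round(3))
E
```

```text
top 787 [[0.5287, 0.0107, 0.1195], [0.5686, 0.0526, 0.1222], [0.6158, 0.0965, 0.1244]]
hub [0.57258095 0.05365107]
handle 0.74 [338.6, 140.9, 413.0, 232.2] 4010 [[0.4723, -0.4297, 0.0023], [0.5659, -0.365, 0.0051], [0.6374, -0.3144, 0.0177]]
0 0
tray_center [ 0.565 -0.365  0.005] [[0.468, -0.433, 0.002], [0.64, -0.311, 0.018]]
earbud_center [ 0.515 -0.384  0.028] [[0.487, -0.408, 0.016], [0.545, -0.364, 0.031]]
keyring_center [0.575 0.057 0.122] [[0.527, 0.009, 0.062], [0.619, 0.101, 0.174]]
side 627 [[0.5298, 0.0143, 0.1193], [0.5665, 0.0591, 0.1224], [0.601, 0.1026, 0.1248]]
hub [0.57415489 0.05814281]
handle 0.73 [191.3, 238.4, 204.6, 265.2] 269 [[0.5982, 0.0821, 0.1323], [0.6058, 0.0917, 0.1599], [0.6155, 0.0953, 0.1767]]
73 [0.60700748 0.08738052 0.17517733]
tray_center [ 0.569 -0.362  0.006] [[0.468, -0.433, 0.001], [0.64, -0.304, 0.018]]
earbud_center [ 0.516 -0.372  0.027] [[0.49, -0.401, 0.01], [0.544, -0.361, 0.031]]
keyring_center [0.481 0.072 0.003] [[0.442, 0.031, -0.001], [0.526, 0.114, 0.006]]
[[-0.    -0.925 -0.38 ]
 [ 0.    -0.38   0.925]
 [-1.     0.     0.   ]]
```

Run:
```python
from h import *
for n in("top","side"):
    f=grab_frame(n); P=cloud(f,np.ones((384,512),bool))
    d=np.hypot(P[:,0]-.573,P[:,1]-.056)
    R=P[(d>.034)&(d<.06)&(P[:,2]>.117)&(P[:,2]<.128)]
    c=circ(R);Q=P[(d<.07)&(P[:,2]>.171)&(P[:,2]<.182)]
    mid=(Q.min(0)+Q.max(0))/2
    print(n,"hub",c,len(R),"handle",len(Q),Q.mean(0),mid,Q.min(0),Q.max(0)); h=Q.mean(0)[:2]-c; print(np.hypot(*h),np.degrees(np.arctan2(h[1],h[0])))
    L=P[(P[:,2]>.15)&(P[:,1]>.13)&(P[:,0]<.75)&(P[:,0]>.4)];print("leaves",L.min(0),L.max(0))
    T=P[(P[:,2]>.10)&(P[:,1]>.16)&(P[:,1]<.7)&(P[:,0]<.75)&(P[:,0]>.4)];print("trough",T.min(0),T.max(0))
```

```text
top hub [0.57247894 0.05374167] 890 handle 79 [0.60667036 0.08412625 0.17476672] [0.6074785  0.08458047 0.17526221] [0.59898498 0.0763275  0.17118706] [0.61597203 0.09283345 0.17933737]
0.045741401323273645 41.626232541603976
leaves [0.5335577  0.23218216 0.15000074] [0.61690092 0.37789463 0.19531893]
trough [0.50109899 0.19860949 0.10000856] [0.67252418 0.43437603 0.19531893]
side hub [0.57399737 0.05846236] 663 handle 74 [0.60701672 0.08762791 0.17498514] [0.60780184 0.0859842  0.17486535] [0.59897143 0.07620197 0.17124395] [0.61663225 0.09576642 0.17848675]
0.04405571985938676 41.45372207743489
leaves [0.53354382 0.23273853 0.15002998] [0.61685577 0.36442434 0.19758664]
trough [0.50209613 0.20060576 0.10000422] [0.66808321 0.36442434 0.19758664]
```

Emit:
step_arm([
  [0,-3,2.6,-6.8,0],
  [0,-6,5.2,-13.6,0],
  [0,-9,7.8,-20.3,0],
  [0,-12,10.5,-27.1,0],
  [0,-15,13.1,-33.9,0],
  [0,-18,15.7,-40.6,0],
  [0,-21,18.4,-47.4,0],
  [0,-24,21,-54.2,0],
  [0,-27,23.6,-60.9,0],
  [0,-30,26.2,-67.7,0],
], squeeze=25)

```text
t: 2.43
eef_pos: [0.4349, -0.2662, 0.244]
ee_rot: [2.907, 1.57, -0.228]
force: [1.3, 0.2, 0.1]
width: 0.0879
```

```bash
cat > go.py <<'E'
from h import *
import sys
s=get_state();R=Rn.from_euler("xyz",s["ee_rot"]).as_matrix()
print(R.round(4).tolist(),s["eef_pos"].round(4),s["q"].round(3),s["force"].round(1),s["width"])
tgt=np.array(eval(sys.argv[1])); print("tool cm",(R.T@(tgt-s["eef_pos"])*100).round(2))
E
python3 go.py "[.607,.086,.244]"
```

```text
[[0.0009, 0.0064, -1.0], [-0.0002, -1.0, -0.0064], [-1.0, 0.0002, -0.0009]] [ 0.4349 -0.2662  0.244 ] [-0.164  0.084 -0.346  0.    -1.14   0.17 ] [1.3 0.2 0.1] 0.08790055325943483
tool cm [ 1.000e-02 -3.511e+01 -1.743e+01]
```

Emit:
step_arm([
  [0,-3.7,-1.8,0,0],
  [0,-7.4,-3.6,0,0],
  [0,-11.1,-5.5,0,0],
  [0,-14.8,-7.3,0,0],
  [0,-18.5,-9.2,0,0],
  [0,-22.2,-11,0,0],
  [0,-25.9,-12.9,0,0],
  [0,-29.6,-14.7,0,0],
  [0,-33,-16.4,0,0],
  [0,-35.1,-17.4,0,0],
])

```text
t: 3.27
eef_pos: [0.6095, 0.0865, 0.2434]
ee_rot: [-2.841, 1.57, 0.303]
force: [0.2, -0.5, 0.1]
width: 0.0874
```

```bash
python3 go.py "[.607,.086,.244]"
python3 - <<'E'
from h import *
s=get_state();f=grab_frame("wrist");cv2.imwrite("pics/w1.png",f["pixels"][:,:,::-1])
P=cloud(f,np.ones((384,512),bool),s)
d=np.hypot(P[:,0]-.573,P[:,1]-.056)
R=P[(d>.034)&(d<.06)&(P[:,2]>.117)&(P[:,2]<.128)]
c=circ(R);Q=P[(d<.07)&(P[:,2]>.170)&(P[:,2]<.182)]
print("hub",c,len(R),"handle",len(Q),Q.mean(0),(Q.min(0)+Q.max(0))/2,Q.min(0),Q.max(0)); h=Q.mean(0)[:2]-c; print(np.hypot(*h),np.degrees(np.arctan2(h[1],h[0])))
E
```

```text
[[0.0005, 0.0024, -1.0], [0.0002, -1.0, -0.0024], [-1.0, -0.0002, -0.0005]] [0.6095 0.0865 0.2434] [ 0.458  0.262 -0.126  0.    -1.182 -0.455] [ 0.2 -0.5  0.1] 0.08741414023749126
tool cm [-0.06  0.04  0.25]
hub [0.57342699 0.05384829] 5074 handle 639 [0.60636165 0.08263732 0.17605199] [0.6060793  0.08389701 0.17519661] [0.59656247 0.07439155 0.1700947 ] [0.61559613 0.09340247 0.18029852]
0.04374356709015744 41.15753236082104
```

View pics/w1.png

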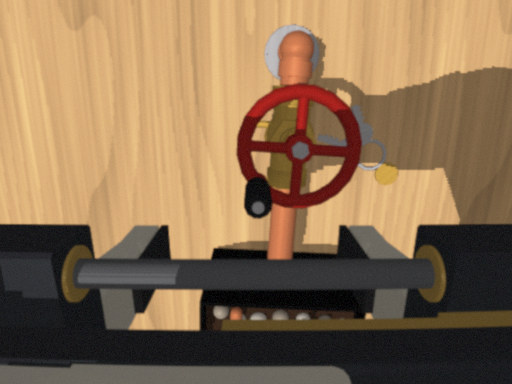

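Emit:
step_arm([
  [1,0.2,0.2,0,0],
  [2.5,0.2,0.2,0,0],
  [4,0.2,0.2,0,0],
  [5.5,0.2,0.2,0,0],
  [7,0.2,0.2,0,0],
  [8,0.2,0.2,0,0],
  [8.6,0.2,0.2,0,0],
  [8.9,0.2,0.2,0,0],
  [8.9,0.2,0.2,0,0],
  [8.9,0.2,0.2,0,0],
])

```text
t: 4.15
eef_pos: [0.6065, 0.081, 0.1551]
ee_rot: [-2.955, 1.57, 0.187]
force: [-0.3, 0.4, 0.0]
width: 0.0877
```

```bash
python3 go.py "[.607,.0842,.154]"
python3 - <<'E'
from h import *
for n in("wrist","side"):
  s=get_state();f=grab_frame(n);cv2.imwrite(f"pics/{n}2.png",f["pixels"][:,:,::-1])
E
```

```text
[[0.0008, 0.0006, -1.0], [0.0001, -1.0, -0.0006], [-1.0, -0.0001, -0.0008]] [0.6065 0.081  0.1551] [ 0.452  0.325 -0.252  0.    -0.993 -0.451] [-0.3  0.4  0. ] 0.0876679936716059
tool cm [ 0.11 -0.32 -0.05]
```

View pics/wrist2.png

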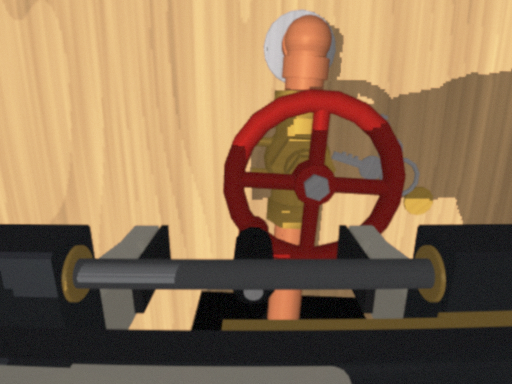

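View pics/side2.png

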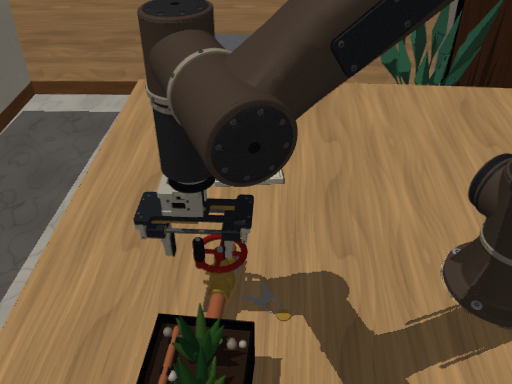

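Emit:
step_arm([
  [0.1,-0.3,0,0,0],
  [0.1,-0.3,0,0,0.3],
  [0.1,-0.3,0,0,1],
  [0.1,-0.3,0,0,1],
  [0.1,-0.3,0,0,1],
  [0.1,-0.3,0,0,1],
  [0.1,-0.3,0,0,1],
  [0.1,-0.3,0,0,1],
  [0.1,-0.3,0,0,1],
  [0.1,-0.3,0,0,1],
], squeeze=25)

```text
t: 5.08
eef_pos: [0.6062, 0.0841, 0.1535]
ee_rot: [-0.056, 1.571, 3.086]
force: [0.2, -0.3, -0.2]
width: 0.0331
```

```bash
python3 go.py "[.607,.0842,.154]"
python3 - <<'E'
from h import *
for n in("wrist","top"):
  s=get_state();f=grab_frame(n);cv2.imwrite(f"pics/{n}3.png",f["pixels"][:,:,::-1])
E
```

```text
[[-0.0001, 0.0006, -1.0], [0.0, -1.0, -0.0006], [-1.0, -0.0, 0.0001]] [0.6062 0.0841 0.1535] [ 0.457  0.327 -0.252 -0.    -0.991 -0.456] [ 0.2 -0.3 -0.2] 0.03307540241117823
tool cm [-0.05 -0.01 -0.08]
```

View pics/wrist3.png

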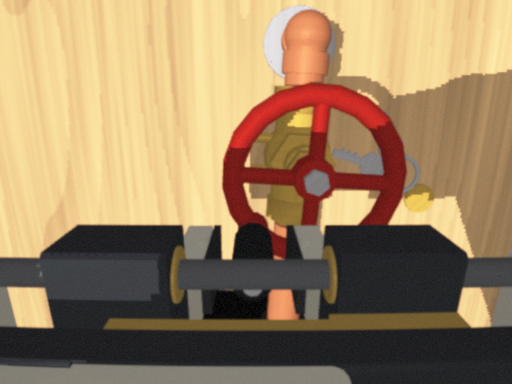

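Emit:
step_arm([
  [0,0,0,0,1],
  [0,0,0,0,1],
  [0,0,0,0,1],
  [0,0,0,0,1],
  [0,0,0,0,1],
  [0,0,0,0,1],
  [0,0,0,0,1],
  [0,0,0,0,1],
  [0,0,0,0,1],
  [0,0,0,0,1],
])

```text
t: 6.02
eef_pos: [0.6064, 0.0843, 0.1536]
ee_rot: [-2.761, 1.57, 0.381]
force: [3.8, 1.4, -1.0]
width: 0.0194
```

```bash
python3 go.py "[.607,.0842,.154]"
python3 - <<'E'
from h import *
s=get_state();print(s["moment"])
for n in("wrist","top"):
  f=grab_frame(n);cv2.imwrite(f"pics/{n}4.png",f["pixels"][:,:,::-1])
E
```

```text
[[0.0005, 0.0007, -1.0], [0.0002, -1.0, -0.0007], [-1.0, -0.0002, -0.0005]] [0.6064 0.0843 0.1536] [ 0.457  0.327 -0.252  0.    -0.991 -0.456] [ 3.8  1.4 -1. ] 0.019404818330861388
tool cm [-0.04  0.01 -0.06]
[ 0.41354827 -1.09339575 -0.03680075]
```

View pics/wrist4.png

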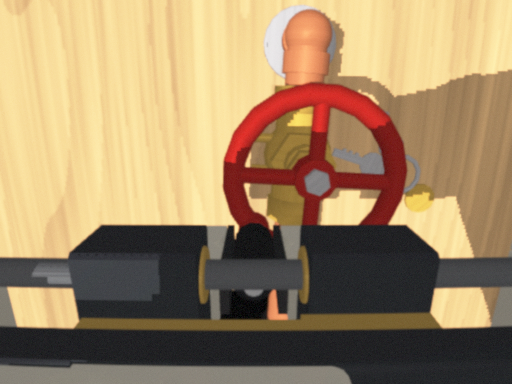

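View pics/top4.png

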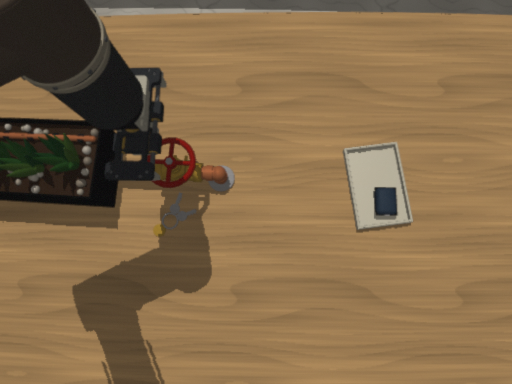

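```bash
cat > tab.py <<'E'
import sys,numpy as np
# start angle, per row deg, optional number, hold angle offset ref
a0=float(sys.argv[1]);st=float(sys.argv[2]);n=int(sys.argv[3]) if len(sys.argv)>3 else 10
r=float(sys.argv[4]) if len(sys.argv)>4 else 4.5
c=np.array(eval(sys.argv[5])) if len(sys.argv)>5 else None  # optional (dy,dz) extra
for k in range(1,11):
    a=np.radians(a0+st*min(k,n));b=np.radians(a0)
    print([0,round(-r*(np.sin(a)-np.sin(b)),2),round(-r*(np.cos(a)-np.cos(b)),2),0,1],end=", ")
print()
E
python3 tab.py 41.6 -10
```

```text
[0, np.float64(0.63), np.float64(-0.47), 0, 1], [0, np.float64(1.33), np.float64(-0.82), 0, 1], [0, np.float64(2.08), np.float64(-1.04), 0, 1], [0, np.float64(2.86), np.float64(-1.13), 0, 1], [0, np.float64(3.65), np.float64(-1.09), 0, 1], [0, np.float64(4.41), np.float64(-0.9), 0, 1], [0, np.float64(5.13), np.float64(-0.59), 0, 1], [0, np.float64(5.78), np.float64(-0.16), 0, 1], [0, np.float64(6.35), np.float64(0.38), 0, 1], [0, np.float64(6.82), np.float64(1.01), 0, 1],
```

Emit:
step_arm([
  [0,0.63,-0.47,0,1],
  [0,1.33,-0.82,0,1],
  [0,2.08,-1.04,0,1],
  [0,2.86,-1.13,0,1],
  [0,3.65,-1.09,0,1],
  [0,4.41,-0.9,0,1],
  [0,5.13,-0.59,0,1],
  [0,5.78,-0.16,0,1],
  [0,6.35,0.38,0,1],
  [0,6.82,1.01,0,1],
])

```text
t: 6.95
eef_pos: [0.5954, 0.015, 0.1536]
ee_rot: [0.621, 1.571, -2.52]
force: [3.1, 3.5, -1.2]
width: 0.0192
```

```bash
sed -i 's/round(-r\*(np.sin(a)-np.sin(b)),2)/float(round(-r*(np.sin(a)-np.sin(b)),2))/; s/round(-r\*(np.cos(a)-np.cos(b)),2)/float(round(-r*(np.cos(a)-np.cos(b)),2))/' tab.py
cat > st.py <<'E'
from h import *
s=get_state();h=s["eef_pos"][:2]-[.5727,.0544]
a=np.arctan2(h[1],h[0]);F=s["force"]
print("t",s["t"],"pos",s["eef_pos"].round(4),"r",np.hypot(*h).round(4),"ang",np.degrees(a).round(2),"Frad",(F[0]*np.cos(a)+F[1]*np.sin(a)).round(1),"Ftan",(-F[0]*np.sin(a)+F[1]*np.cos(a)).round(1),"Fz",F[2].round(1),"w",s["width"], "qd",abs(s["qd"]).max().round(3),"q",s["q"].round(2))
E
python3 st.py; python3 tab.py -58.4 -10
```

```text
t 6.95 pos [0.5954 0.015  0.1536] r 0.0455 ang -59.99 Frad -1.5 Ftan 4.5 Fz -1.2 w 0.019191480639792743 qd 0.18 q [ 0.35  0.3  -0.29  0.   -0.98 -0.35]
[0, 0.35, 0.7, 0, 1], [0, 0.58, 1.45, 0, 1], [0, 0.67, 2.23, 0, 1], [0, 0.62, 3.02, 0, 1], [0, 0.44, 3.78, 0, 1], [0, 0.13, 4.5, 0, 1], [0, -0.31, 5.15, 0, 1], [0, -0.85, 5.72, 0, 1], [0, -1.47, 6.19, 0, 1], [0, -2.18, 6.54, 0, 1],
```

```bash
python3 tab.py -58.4 -4.1
```

```text
[0, 0.16, 0.28, 0, 1], [0, 0.3, 0.57, 0, 1], [0, 0.41, 0.87, 0, 1], [0, 0.51, 1.18, 0, 1], [0, 0.58, 1.49, 0, 1], [0, 0.63, 1.81, 0, 1], [0, 0.66, 2.13, 0, 1], [0, 0.67, 2.45, 0, 1], [0, 0.65, 2.77, 0, 1], [0, 0.61, 3.09, 0, 1],
```

Emit:
step_arm([
  [0,0.16,0.28,0,1],
  [0,0.3,0.57,0,1],
  [0,0.41,0.87,0,1],
  [0,0.51,1.18,0,1],
  [0,0.58,1.49,0,1],
  [0,0.63,1.81,0,1],
  [0,0.66,2.13,0,1],
  [0,0.67,2.45,0,1],
  [0,0.65,2.77,0,1],
  [0,0.61,3.09,0,1],
])

```text
t: 7.78
eef_pos: [0.565, 0.0099, 0.1536]
ee_rot: [-2.298, 1.571, 0.844]
force: [3.2, -0.8, -1.2]
width: 0.019
```

```bash
python3 st.py
cat > seg.py <<'E'
import sys
import numpy as np
a=float(sys.argv[1]);d=float(sys.argv[2])
for i in range(int(sys.argv[3])):
    a1=a+d
    f=lambda x:np.array([-4.5*np.sin(np.radians(x)),-4.5*np.cos(np.radians(x))])
    print(a,"->",a1,"mid",(f(a+d/2)-f(a)).round(2).tolist(),"end",(f(a1)-f(a)).round(2).tolist()); a=a1
E
python3 seg.py -99.4 -12 24
```

```text
t 7.7833 pos [0.565  0.0099 0.1536] r 0.0452 ang -99.86 Frad 0.2 Ftan 3.3 Fz -1.2 w 0.018999718175975035 qd 0.082 q [ 0.36  0.26 -0.36 -0.   -0.96 -0.36]
-99.4 -> -111.4 mid [-0.1, 0.46] end [-0.25, 0.91]
-111.4 -> -123.4 mid [-0.19, 0.43] end [-0.43, 0.84]
-123.4 -> -135.4 mid [-0.28, 0.38] end [-0.6, 0.73]
-135.4 -> -147.4 mid [-0.35, 0.31] end [-0.74, 0.59]
-147.4 -> -159.4 mid [-0.41, 0.23] end [-0.84, 0.42]
-159.4 -> -171.4 mid [-0.45, 0.14] end [-0.91, 0.24]
-171.4 -> -183.4 mid [-0.47, 0.05] end [-0.94, 0.04]
-183.4 -> -195.4 mid [-0.47, -0.05] end [-0.93, -0.15]
-195.4 -> -207.4 mid [-0.45, -0.15] end [-0.88, -0.34]
-207.4 -> -219.4 mid [-0.41, -0.24] end [-0.79, -0.52]
-219.4 -> -231.4 mid [-0.35, -0.32] end [-0.66, -0.67]
-231.4 -> -243.4 mid [-0.27, -0.38] end [-0.51, -0.79]
-243.4 -> -255.4 mid [-0.19, -0.43] end [-0.33, -0.88]
-255.4 -> -267.4 mid [-0.09, -0.46] end [-0.14, -0.93]
-267.4 -> -279.4 mid [0.0, -0.47] end [0.06, -0.94]
-279.4 -> -291.4 mid [0.1, -0.46] end [0.25, -0.91]
-291.4 -> -303.4 mid [0.19, -0.43] end [0.43, -0.84]
-303.4 -> -315.4 mid [0.28, -0.38] end [0.6, -0.73]
-315.4 -> -327.4 mid [0.35, -0.31] end [0.74, -0.59]
-327.4 -> -339.4 mid [0.41, -0.23] end [0.84, -0.42]
-339.4 -> -351.4 mid [0.45, -0.14] end [0.91, -0.24]
-351.4 -> -363.4 mid [0.47, -0.05] end [0.94, -0.04]
-363.4 -> -375.4 mid [0.47, 0.05] end [0.93, 0.15]
-375.4 -> -387.4 mid [0.45, 0.15] end [0.88, 0.34]
```

Emit:
step_arm([
  [0,-0.02,0.11,0,1],
  [0,-0.04,0.22,0,1],
  [0,-0.07,0.34,0,1],
  [0,-0.1,0.46,0,1],
  [0,-0.14,0.57,0,1],
  [0,-0.17,0.69,0,1],
  [0,-0.21,0.8,0,1],
  [0,-0.25,0.91,0,1],
  [0,-0.25,0.91,0,1],
  [0,-0.25,0.91,0,1],
])

```text
t: 8.62
eef_pos: [0.556, 0.0124, 0.1536]
ee_rot: [-0.927, 1.571, 2.215]
force: [2.0, 1.3, 0.5]
width: 0.0192
```

Emit:
step_arm([
  [0,-0.05,0.11,0,1],
  [0,-0.1,0.22,0,1],
  [0,-0.14,0.33,0,1],
  [0,-0.19,0.43,0,1],
  [0,-0.25,0.54,0,1],
  [0,-0.31,0.64,0,1],
  [0,-0.37,0.74,0,1],
  [0,-0.43,0.84,0,1],
  [0,-0.43,0.84,0,1],
  [0,-0.43,0.84,0,1],
])

```text
t: 9.45
eef_pos: [0.5477, 0.0169, 0.1536]
ee_rot: [-1.718, 1.57, 1.424]
force: [3.5, 3.6, -0.7]
width: 0.0194
```

```bash
python3 st.py
```

```text
t 9.45 pos [0.5477 0.0169 0.1536] r 0.0451 ang -123.67 Frad -4.9 Ftan 0.9 Fz -0.7 w 0.019353869670757886 qd 0.002 q [ 0.39  0.23 -0.39 -0.   -0.95 -0.39]
```

Emit:
step_arm([
  [0,-0.07,0.1,0,1],
  [0,-0.14,0.19,0,1],
  [0,-0.21,0.29,0,1],
  [0,-0.28,0.38,0,1],
  [0,-0.36,0.47,0,1],
  [0,-0.44,0.56,0,1],
  [0,-0.52,0.65,0,1],
  [0,-0.6,0.73,0,1],
  [0,-0.6,0.73,0,1],
  [0,-0.6,0.73,0,1],
])

```text
t: 10.28
eef_pos: [0.5407, 0.0227, 0.1536]
ee_rot: [-2.757, 1.57, 0.385]
force: [5.2, 2.7, -2.2]
width: 0.0192
```

Emit:
step_arm([
  [0,-0.09,0.08,0,1],
  [0,-0.17,0.16,0,1],
  [0,-0.26,0.24,0,1],
  [0,-0.35,0.31,0,1],
  [0,-0.45,0.38,0,1],
  [0,-0.54,0.45,0,1],
  [0,-0.64,0.52,0,1],
  [0,-0.74,0.59,0,1],
  [0,-0.74,0.59,0,1],
  [0,-0.74,0.59,0,1],
])

```text
t: 11.12
eef_pos: [0.5349, 0.03, 0.1536]
ee_rot: [-3.037, 1.57, 0.105]
force: [5.3, 1.8, -3.6]
width: 0.0193
```

Emit:
step_arm([
  [0,-0.1,0.06,0,1],
  [0,-0.2,0.12,0,1],
  [0,-0.3,0.18,0,1],
  [0,-0.41,0.23,0,1],
  [0,-0.52,0.28,0,1],
  [0,-0.62,0.33,0,1],
  [0,-0.73,0.38,0,1],
  [0,-0.84,0.42,0,1],
  [0,-0.84,0.42,0,1],
  [0,-0.84,0.42,0,1],
])

```text
t: 11.95
eef_pos: [0.5308, 0.0383, 0.1536]
ee_rot: [2.894, 1.57, -0.246]
force: [5.8, 1.3, -5.4]
width: 0.0192
```

Emit:
step_arm([
  [0,-0.11,0.04,0,1],
  [0,-0.22,0.07,0,1],
  [0,-0.33,0.11,0,1],
  [0,-0.45,0.14,0,1],
  [0,-0.57,0.17,0,1],
  [0,-0.68,0.2,0,1],
  [0,-0.8,0.22,0,1],
  [0,-0.91,0.24,0,1],
  [0,-0.91,0.24,0,1],
  [0,-0.91,0.24,0,1],
])

```text
t: 12.78
eef_pos: [0.5285, 0.0471, 0.1536]
ee_rot: [2.532, 1.57, -0.608]
force: [8.2, -0.4, -4.2]
width: 0.0195
```

Emit:
step_arm([
  [0,-0.12,0,0,1],
  [0,-0.23,0.01,0,1],
  [0,-0.35,0.01,0,1],
  [0,-0.47,0.01,0,1],
  [0,-0.59,0.01,0,1],
  [0,-0.71,0,0,1],
  [0,-0.82,0,0,1],
  [0,-0.94,-0.01,0,1],
  [0,-0.94,-0.01,0,1],
  [0,-0.94,-0.01,0,1],
])

```text
t: 13.62
eef_pos: [0.528, 0.056, 0.1536]
ee_rot: [1.315, 1.569, -1.826]
force: [5.0, -3.4, -2.9]
width: 0.0191
```

Emit:
step_arm([
  [0,-0.12,-0.01,0,1],
  [0,-0.23,-0.02,0,1],
  [0,-0.35,-0.03,0,1],
  [0,-0.47,-0.05,0,1],
  [0,-0.59,-0.07,0,1],
  [0,-0.7,-0.1,0,1],
  [0,-0.82,-0.12,0,1],
  [0,-0.93,-0.15,0,1],
  [0,-0.93,-0.15,0,1],
  [0,-0.93,-0.15,0,1],
])

```text
t: 14.45
eef_pos: [0.528, 0.0595, 0.1535]
ee_rot: [1.13, 1.56, -2.011]
force: [7.9, -29.6, 0.5]
width: 0.0196
```

```bash
python3 st.py
```

```text
t 14.45 pos [0.528  0.0595 0.1535] r 0.045 ang 173.44 Frad -11.2 Ftan 28.5 Fz 0.5 w 0.019558109837258995 qd 0.003 q [ 0.49  0.21 -0.43  0.01 -0.95 -0.49]
```

Emit:
step_arm([
  [0,0.1,0,0,1],
  [0,0.2,0,0,1],
  [0,0.3,0,0,1],
  [0,0.4,0,0,1],
  [0,0.5,0,0,1],
  [0,0.5,0,0,1],
  [0,0.5,0,0,1],
  [0,0.5,0,0,1],
  [0,0.5,0,0,1],
  [0,0.5,0,0,1],
])

```text
t: 15.28
eef_pos: [0.5281, 0.0588, 0.1535]
ee_rot: [0.857, 1.566, -2.284]
force: [0.3, -8.6, 3.7]
width: 0.0198
```

```bash
python3 st.py;python3 st.py
python3 - <<'E'
from h import *
import pickle
D={}
for n in("wrist","side","top"):
  s=get_state();f=grab_frame(n);cv2.imwrite(f"pics/{n}5.png",f["pixels"][:,:,::-1]);D[n]=(s,f)
pickle.dump(D,open("stop.pkl","wb"))
E
python3 st.py
```

```text
t 15.2833 pos [0.5281 0.0588 0.1535] r 0.0448 ang 174.32 Frad -1.1 Ftan 8.5 Fz 3.7 w 0.01978268304504346 qd 0.002 q [ 0.48  0.2  -0.43  0.   -0.94 -0.48]
t 15.2833 pos [0.5281 0.0588 0.1535] r 0.0448 ang 174.32 Frad -1.1 Ftan 8.5 Fz 3.7 w 0.01978268304504346 qd 0.002 q [ 0.48  0.2  -0.43  0.   -0.94 -0.48]
t 15.4333 pos [0.5281 0.0588 0.1535] r 0.0448 ang 174.36 Frad -1.5 Ftan 7.8 Fz 2.5 w 0.019603447099711385 qd 0.002 q [ 0.48  0.2  -0.43  0.   -0.94 -0.48]
```

View pics/wrist5.png

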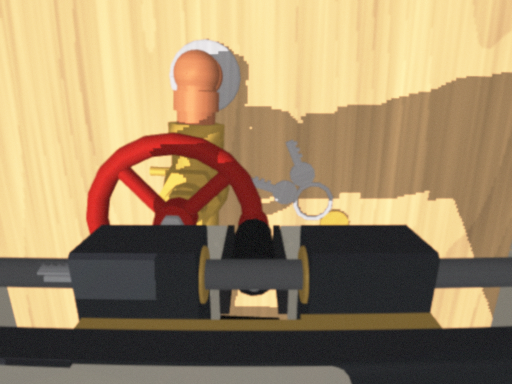

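View pics/side5.png

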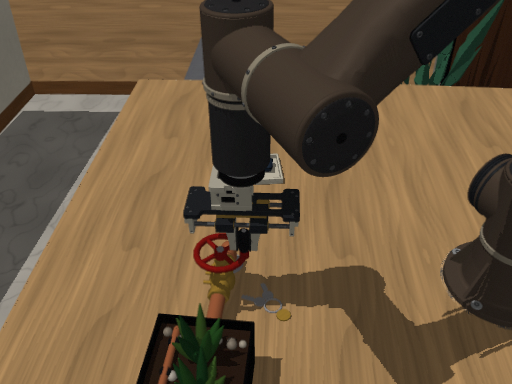

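View pics/top5.png

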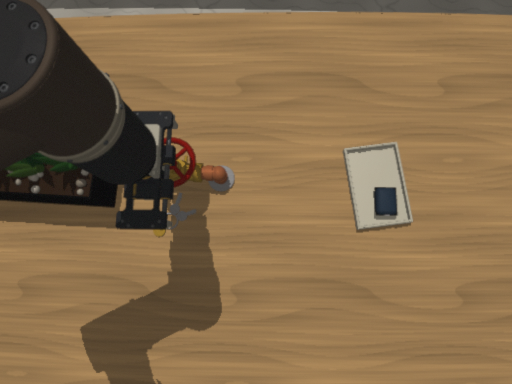

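```bash
for a in 171 291 51; do python3 tab.py $a 12;done
cat > spoke.py <<'E'
from h import *
import pickle,sys
def spoke(s,f,c=(.5732,.0545)):
    v,u=np.nonzero(red(f)); T=c2w(f,s); d=ray(f,u,v)@T[:3,:3].T;o=T[:3,3]
    P=o+d*((.121-o[2])/d[:,2])[:,None]
    res=[]
    x=P[:,0]-c[0];y=P[:,1]-c[1];r=np.hypot(x,y)
    R=P[(r>.038)&(r<.053)]; cc=circ(R)
    x=P[:,0]-cc[0];y=P[:,1]-cc[1];r=np.hypot(x,y)
    k=(r>.02)&(r<.034);a=np.degrees(np.arctan2(y[k],x[k]))
    h,_=np.histogram(a%90,bins=18,range=(0,90))
    m=np.degrees(np.angle(np.exp(4j*np.radians(a)).mean()))/4%90
    return cc,k.sum(),m,np.histogram(a,bins=24,range=(-180,180))[0]
if __name__=="__main__":
    D=pickle.load(open("stop.pkl","rb"));print("stop",spoke(*D["wrist"]))
    if len(sys.argv)>1:
        s=get_state();f=grab_frame("wrist");print("now",spoke(s,f));cv2.imwrite(sys.argv[1],f["pixels"][:,:,::-1])
E
python3 spoke.py
```

```text
[0, 0.94, 0.05, 0, 1], [0, 1.87, -0.1, 0, 1], [0, 2.75, -0.44, 0, 1], [0, 3.54, -0.95, 0, 1], [0, 4.2, -1.61, 0, 1], [0, 4.71, -2.4, 0, 1], [0, 5.05, -3.28, 0, 1], [0, 5.2, -4.21, 0, 1], [0, 5.15, -5.15, 0, 1], [0, 4.91, -6.06, 0, 1], 
[0, -0.43, -0.84, 0, 1], [0, -1.02, -1.57, 0, 1], [0, -1.75, -2.16, 0, 1], [0, -2.59, -2.59, 0, 1], [0, -3.5, -2.83, 0, 1], [0, -4.44, -2.88, 0, 1], [0, -5.37, -2.73, 0, 1], [0, -6.24, -2.4, 0, 1], [0, -7.03, -1.88, 0, 1], [0, -7.7, -1.22, 0, 1], 
[0, -0.51, 0.79, 0, 1], [0, -0.85, 1.67, 0, 1], [0, -1.0, 2.6, 0, 1], [0, -0.95, 3.54, 0, 1], [0, -0.7, 4.44, 0, 1], [0, -0.28, 5.28, 0, 1], [0, 0.32, 6.01, 0, 1], [0, 1.05, 6.61, 0, 1], [0, 1.88, 7.03, 0, 1], [0, 2.79, 7.28, 0, 1], 
stop (array([0.57238326, 0.05438976]), np.int64(665), np.float64(41.89289180824699), array([  0,   0, 196, 125,   0,   0,   0,   1, 259,  84,   0,   0,   0,
         0,   0,   0,   0,   0,   0,   0,   0,   0,   0,   0]))
```

Emit:
step_arm([
  [0,0.94,0.05,0,1],
  [0,1.87,-0.1,0,1],
  [0,2.75,-0.44,0,1],
  [0,3.54,-0.95,0,1],
  [0,4.2,-1.61,0,1],
  [0,4.71,-2.4,0,1],
  [0,5.05,-3.28,0,1],
  [0,5.2,-4.21,0,1],
  [0,5.15,-5.15,0,1],
  [0,4.91,-6.06,0,1],
])

```text
t: 16.27
eef_pos: [0.5896, 0.0137, 0.1535]
ee_rot: [-1.096, 1.567, 2.046]
force: [-10.7, 17.9, 10.9]
width: 0.0195
```

```bash
python3 st.py
```

```text
t 16.2667 pos [0.5896 0.0137 0.1535] r 0.0441 ang -67.51 Frad -20.6 Ftan -3.0 Fz 10.9 w 0.01949214194135656 qd 0.237 q [ 0.35  0.29 -0.3  -0.   -0.98 -0.35]
```

Emit:
step_arm([
  [0,-0.63,-0.74,0,1],
  [0,-1.22,-1.47,0,1],
  [0,-1.95,-2.06,0,1],
  [0,-2.79,-2.49,0,1],
  [0,-3.7,-2.73,0,1],
  [0,-4.64,-2.78,0,1],
  [0,-5.57,-2.63,0,1],
  [0,-6.44,-2.3,0,1],
  [0,-7.23,-1.78,0,1],
  [0,-7.9,-1.12,0,1],
])

```text
t: 17.1
eef_pos: [0.6009, 0.0917, 0.1535]
ee_rot: [2.173, 1.571, -0.967]
force: [0.9, -4.9, 2.5]
width: 0.0193
```

```bash
python3 st.py
```

```text
t 17.1 pos [0.6009 0.0917 0.1535] r 0.0468 ang 52.86 Frad -3.4 Ftan -3.6 Fz 2.5 w 0.019265685166992168 qd 0.186 q [ 0.47  0.32 -0.26  0.   -0.99 -0.47]
```

Forces are now low; continue.

Emit:
step_arm([
  [0,-0.51,0.79,0,1],
  [0,-0.85,1.67,0,1],
  [0,-1.0,2.6,0,1],
  [0,-0.95,3.54,0,1],
  [0,-0.7,4.44,0,1],
  [0,-0.28,5.28,0,1],
  [0,0.32,6.01,0,1],
  [0,1.05,6.61,0,1],
  [0,1.88,7.03,0,1],
  [0,2.79,7.28,0,1],
])

```text
t: 17.93
eef_pos: [0.5286, 0.0645, 0.1536]
ee_rot: [-2.397, 1.567, 0.746]
force: [7.8, 2.5, -3.1]
width: 0.0193
```

```bash
python3 st.py; python3 spoke.py pics/w6.png
```

```text
t 17.9333 pos [0.5286 0.0645 0.1536] r 0.0452 ang 167.12 Frad -7.1 Ftan -4.1 Fz -3.1 w 0.019303553604047112 qd 0.169 q [ 0.49  0.2  -0.43 -0.   -0.94 -0.49]
stop (array([0.57238326, 0.05438976]), np.int64(665), np.float64(41.89289180824699), array([  0,   0, 196, 125,   0,   0,   0,   1, 259,  84,   0,   0,   0,
         0,   0,   0,   0,   0,   0,   0,   0,   0,   0,   0]))
now (array([0.57238778, 0.05447023]), np.int64(675), np.float64(34.25466988002464), array([  0,  46, 271,   6,   0,   0,   0, 113, 239,   0,   0,   0,   0,
         0,   0,   0,   0,   0,   0,   0,   0,   0,   0,   0]))
```

Emit:
step_arm([
  [0,0.94,0.03,0,1],
  [0,1.87,-0.13,0,1],
  [0,2.75,-0.46,0,1],
  [0,3.54,-0.95,0,1],
  [0,4.2,-1.59,0,1],
  [0,4.71,-2.36,0,1],
  [0,5.05,-3.22,0,1],
  [0,5.2,-4.14,0,1],
  [0,5.15,-5.07,0,1],
  [0,4.91,-5.96,0,1],
])

```text
t: 18.82
eef_pos: [0.5877, 0.0134, 0.1535]
ee_rot: [0.006, 1.568, -3.136]
force: [-6.3, 6.0, 7.7]
width: 0.0195
```

```bash
python3 st.py
```

```text
t 18.8167 pos [0.5877 0.0134 0.1535] r 0.0436 ang -69.89 Frad -7.8 Ftan -3.8 Fz 7.7 w 0.019465260953030274 qd 0.232 q [ 0.35  0.29 -0.3  -0.   -0.98 -0.35]
```

Emit:
step_arm([
  [0,-0.43,-0.84,0,1],
  [0,-1.02,-1.57,0,1],
  [0,-1.75,-2.16,0,1],
  [0,-2.59,-2.59,0,1],
  [0,-3.5,-2.83,0,1],
  [0,-4.44,-2.88,0,1],
  [0,-5.37,-2.73,0,1],
  [0,-6.24,-2.4,0,1],
  [0,-7.03,-1.88,0,1],
  [0,-7.7,-1.22,0,1],
])

```text
t: 19.65
eef_pos: [0.6009, 0.0916, 0.1536]
ee_rot: [3.071, 1.57, -0.071]
force: [3.9, -1.6, 1.8]
width: 0.0193
```

```bash
python3 st.py
```

```text
t 19.65 pos [0.6009 0.0916 0.1536] r 0.0466 ang 52.8 Frad 1.1 Ftan -4.0 Fz 1.8 w 0.01929354907858043 qd 0.187 q [ 0.47  0.32 -0.26  0.   -0.99 -0.47]
```

Emit:
step_arm([
  [0,-0.51,0.78,0,1],
  [0,-0.85,1.65,0,1],
  [0,-1.0,2.57,0,1],
  [0,-0.95,3.5,0,1],
  [0,-0.7,4.39,0,1],
  [0,-0.28,5.22,0,1],
  [0,0.32,5.94,0,1],
  [0,1.05,6.53,0,1],
  [0,1.88,6.95,0,1],
  [0,2.79,7.2,0,1],
])

```text
t: 20.48
eef_pos: [0.5284, 0.0635, 0.1536]
ee_rot: [-2.535, 1.568, 0.608]
force: [10.9, 2.5, -6.2]
width: 0.0192
```

```bash
python3 st.py; python3 spoke.py pics/w7.png
```

```text
t 20.4833 pos [0.5284 0.0635 0.1536] r 0.0453 ang 168.38 Frad -10.2 Ftan -4.6 Fz -6.2 w 0.019213777491947026 qd 0.171 q [ 0.49  0.2  -0.43 -0.   -0.94 -0.49]
stop (array([0.57238326, 0.05438976]), np.int64(665), np.float64(41.89289180824699), array([  0,   0, 196, 125,   0,   0,   0,   1, 259,  84,   0,   0,   0,
         0,   0,   0,   0,   0,   0,   0,   0,   0,   0,   0]))
now (array([0.57237111, 0.0544319 ]), np.int64(679), np.float64(35.48573654283057), array([  0,  23, 294,  12,   0,   0,   0,  84, 266,   0,   0,   0,   0,
         0,   0,   0,   0,   0,   0,   0,   0,   0,   0,   0]))
```

Emit:
step_arm([
  [0,0.08,-0.02,0,1],
  [0,0.16,-0.05,0,1],
  [0,0.24,-0.08,0,1],
  [0,0.32,-0.12,0,1],
  [0,0.38,-0.15,0,1],
  [0,0.38,-0.15,0,1],
  [0,0.38,-0.15,0,1],
  [0,0.38,-0.15,0,1],
  [0,0.38,-0.15,0,1],
  [0,0.38,-0.15,0,1],
])

```text
t: 21.37
eef_pos: [0.5282, 0.0592, 0.1535]
ee_rot: [0.137, 1.568, -3.004]
force: [-4.4, 3.1, 6.3]
width: 0.0197
```

```bash
python3 st.py; python3 spoke.py pics/w8.png
```

```text
t 21.3667 pos [0.5282 0.0592 0.1535] r 0.0447 ang 173.89 Frad 4.7 Ftan -2.6 Fz 6.3 w 0.019655140623027197 qd 0.002 q [ 0.48  0.2  -0.43 -0.   -0.94 -0.48]
stop (array([0.57238326, 0.05438976]), np.int64(665), np.float64(41.89289180824699), array([  0,   0, 196, 125,   0,   0,   0,   1, 259,  84,   0,   0,   0,
         0,   0,   0,   0,   0,   0,   0,   0,   0,   0,   0]))
now (array([0.57237487, 0.05440236]), np.int64(663), np.float64(41.023435451339395), array([  0,   0, 221,  99,   0,   0,   0,   4, 275,  64,   0,   0,   0,
         0,   0,   0,   0,   0,   0,   0,   0,   0,   0,   0]))
```

Emit:
step_arm([
  [0,0.02,0.02,0,1],
  [0,0.04,0.04,0,1],
  [0,0.06,0.05,0,1],
  [0,0.06,0.05,0,1],
  [0,0.06,0.05,0,1],
  [0,0.06,0.05,0,1],
  [0,0.06,0.05,0,1],
  [0,0.06,0.05,0,1],
  [0,0.06,0.05,0,1],
  [0,0.06,0.05,0,1],
])

```text
t: 22.25
eef_pos: [0.5282, 0.0587, 0.1535]
ee_rot: [0.069, 1.569, -3.072]
force: [-3.7, 2.8, 6.6]
width: 0.0191
```

```bash
python3 st.py; python3 spoke.py pics/w9.png; python3 spoke.py pics/w9b.png|tail -2;python3 - <<'E'
from h import *
f=grab_frame("top");cv2.imwrite("pics/top9.png",f["pixels"][:,:,::-1])
f=grab_frame("side");cv2.imwrite("pics/side9.png",f["pixels"][:,:,::-1])
E
python3 st.py
```

```text
t 22.25 pos [0.5282 0.0587 0.1535] r 0.0447 ang 174.52 Frad 3.9 Ftan -2.4 Fz 6.6 w 0.019146025928520955 qd 0.001 q [ 0.48  0.2  -0.43 -0.   -0.94 -0.48]
stop (array([0.57238326, 0.05438976]), np.int64(665), np.float64(41.89289180824699), array([  0,   0, 196, 125,   0,   0,   0,   1, 259,  84,   0,   0,   0,
         0,   0,   0,   0,   0,   0,   0,   0,   0,   0,   0]))
now (array([0.57236588, 0.05438594]), np.int64(661), np.float64(41.74366056128041), array([  0,   0, 203, 115,   0,   0,   0,   1, 259,  83,   0,   0,   0,
         0,   0,   0,   0,   0,   0,   0,   0,   0,   0,   0]))
now (array([0.57234989, 0.05437654]), np.int64(661), np.float64(41.703463769170504), array([  0,   0, 204, 115,   0,   0,   0,   1, 259,  82,   0,   0,   0,
         0,   0,   0,   0,   0,   0,   0,   0,   0,   0,   0]))
t 22.45 pos [0.5282 0.0586 0.1535] r 0.0447 ang 174.58 Frad 4.0 Ftan -2.8 Fz 5.6 w 0.01943389245220358 qd 0.001 q [ 0.48  0.2  -0.43 -0.   -0.94 -0.48]
```

View pics/w9b.png

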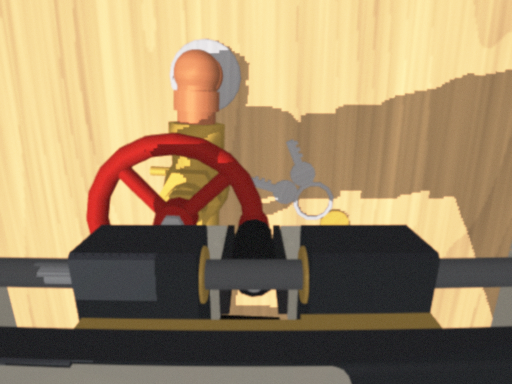

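View pics/top9.png

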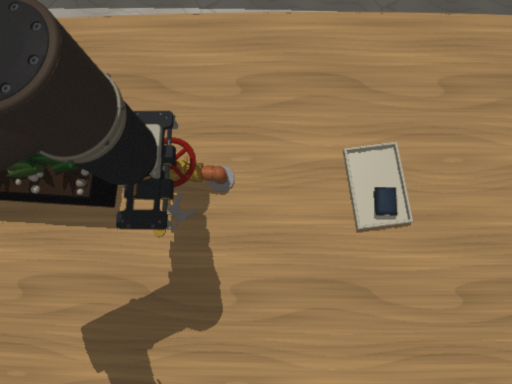

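```bash
python3 -c "
from station import *
print(job_done())"
```

```text
the job is handed in; nothing more can be done
None
```

The valve is reset: I closed it clockwise to its stop, backed it off two full turns, and handed the job in at about 22.5 s with the gripper still holding the handle.

- **Closing:** the wheel went about 228° clockwise (0.63 turns) before it met the stop. The force at the handle jumped from about 3 N to about 29 N there.
- **Backing off:** I turned it anticlockwise two turns, counting them by the crank path. It came up about 6° short, so I trimmed it in two small moves.
- **Final setting:** in the wrist camera the wheel's spokes sit 0.2° from where they were at the stop (41.7° against 41.9°). The gripper position gives 174.5° against 174.3°. The wheel was at rest.
- **Forces:** radial force at the handle reached about 20 N at one point, and I shifted the path to relieve it. The largest force reading was about 31 N, at the stop.
- **Grip slip:** the handle slid about 1.5–2 mm in the pads when it was pressed against the stop. I therefore took the spoke angle as the main check.
- **Bystanders:** by eye, the tray and earbud case look unmoved in the top view. The keyring looks unmoved in the wrist view. I did not re-measure their positions.

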